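# Push a brownie carton through the low inspection gate

## Robot

A 6-joint arm with a two-finger parallel gripper is mounted at the origin on the work surface. World frame = base frame: x ahead of the robot, y to its left, z up, the work surface at z = 0. Lengths are in m, angles in degrees, forces in N, time in s.
With the tool pointing down it reaches from about 0.35 to 0.975 m from the base axis. Payload 17.4 kg.
Tool frame: the origin (TCP) lies on the centre line of the jaws, within the pads' length; the fingertips stand 8 mm ahead of it and the grasp point (between the pads) lies 11 mm behind it (manip.tip_extent is the distance from the TCP to the fingertips, in m); z points along the fingers, y is the line along which they close (so a half turn about z gives the same grasp; the last joint's range is limited). The gripper opens to 85 mm and grips with 20 to 120 N. Pads are 22 mm wide; open, the fingers measure 114 mm over their backs; the gripper's body (76 mm by 85 mm) begins 54 mm behind the grasp point. The pads swing forward as they close: fully open they stand 13 mm farther back than shut.
Start: joints at [-77.567, 6.646, 82.598, -0, 90.757, -2.166], TCP at [0.17, -0.653, 0.214] pointing down, gripper open.
Joint ranges: [-162.19, 162.19], [-47.58, 125.68], [4.15, 143.07], [-65.23, 245.23], [0.69, 171.88], [-170.13, 170.13]. Speed limits (degrees/s): [108.29, 108.29, 127.2, 180, 180, 180].

## Interface

Orientations are given as a 3x3 rotation matrix whose columns are the frame's x, y, z axes.
In Python, from plant import readout, read_camera, camera_model, job, spotter, manip gives the robot as it stands.
- The arm moves only by the tool servo_tool, never from a script. Its argument "targets" is text: rows parted by semicolons, each of 5 numbers parted by spaces: the opening, from 0 (shut) to 1 (fully open), then the shift along the tool's x, y, z in m, then the turn about the tool's z in rad. A call has exactly 5 rows; each row shifts and turns the commanded pose from where the row before left it, along the tool's axes as they then stand; what a row does not reach is not made up. A row lasts 1/12 s, in which the tool goes at most 41.7 mm and 7.16 degrees, less where a joint would pass 70% of its speed; a pose out of reach is approached as far as the arm can. A call with a gripper value outside its range is refused whole. The fingers move at their own pace and stop on an object; "newtons" is the grip in N (left out, the last holds). Time passes only in rows, so rows that do not move let the fingers close, or fill a call up. It gives the time, the measured TCP pose, the force, the opening and the grip force at its end, in the units of the state.
- readout.state(): the state, without advancing time (a new reading comes with each control period).
- read_camera(name): name is "scene" or "top" or "wrist"; returns the picture (420x560x3 uint8, red, green, blue); there is no depth.
- camera_model(name): a dict with "fovy" (degrees; the focal length in pixels is half the picture's height over the tangent of half this angle, whatever the lens; pixels are square), "cx", "cy" (the principal point, pixels), "k1" (the pictures are not rectified: a ray, as slopes to the right and down, at radius r is drawn at 1 + k1 r^2 times it, then the intrinsics apply), "eye" and "orientation" of the camera in the world; the wrist camera has in their place "mount" (4x4, takes a point from camera to tool coordinates, whose origin is the TCP and whose axes are the flange's). Camera axes: x right, y down, z forward; pixel columns grow to the right and rows downward; lengths in m; the calibration is good to about 2 mm. A picture is of the moment at which its call begins: read the wrist's pose just before it. camera_model takes no time and is no camera call.
- job.job_done(): hands the job in; it is judged then, once.
Trained networks look in the newest picture that a camera, given by its name, has taken for a name from the list of things; names that differ only in an ending like _2 or _b are one class to them, and where a whole thing is asked for, a point or a joint stands for the part that bears it (a point fixed in the world has none). Each returns a list of dicts, best first, with "conf" (0 to 1); they miss things now and then, are a little off and sometimes report something else, mostly with a low value. They report only what shows in the picture. A call takes as long as a camera call.
- spotter.boxes_of(camera, label): "at" ([x, y, z] in m, in the coordinates of the camera as it stood for that picture, good to about 4 mm: the middle of the surface that is visible of it).
The state is a dict: "time_s": time; "joint_positions": joint angles; "dq": joint speeds; "effort": joint torques, N m; "position": TCP position; "ee_rot": TCP orientation; "contact_force": force on the tool from outside, world axes, zero at the start; "wrist_torque": the same for the moment, N m; "opening": opening from 0.0 (shut) to 1.0 (fully open); "grip_force": force on a finger pad.
Only numpy, scipy, OpenCV 4.12 (cv2) and the standard library are available. Lean on these libraries where they do the work, as an engineer would, in place of code of your own. Each camera call takes 0.05 s, during which the arm holds its last target. There are 200 camera calls.

## Task

Use the push stick to feed the flat carton waiting on the infeed through the low opening of the inspection gate, from behind, until it lies well clear on the far side between the rails; the hand must not touch the carton. Then draw the stick all the way back out of the opening, set it down flat on the bench in front of the infeed, right way up, and let go.

Things in the scene. Friction and masses are not known exactly. Their poses are not given: they have to be found in the camera images.
- push_stick: plastic push stick lying on the bench: upright black block handle (36 long, 24 wide, 76 mm tall, top 18 mm overhangs 8 mm forward), a white bar (28 wide, 16 high) from it to a flat nose (50 wide, 24 high). Origin: centre of the handle's underside; own x points to the nose, whose pushing face is at x = 280 mm; z up. Grip the handle across its 24 mm (own y) from above, 50 mm over the bench. 120 g
- carton: flat cardboard carton (a taller, 95 mm one nearby is a bystander) on the infeed between the rails, 70 (own x) by 90 (own y) by 35 mm high, about 150 g; origin at the centre of its underside. Own y lies roughly along the feed direction; it slides on the bench at z = 0
- gate: fixed white gate, 260 wide (own x), 90 deep (y), 170 mm tall; straight opening through it 120 wide, 52 mm high. Origin: middle of the opening at bench level. Feed direction: own +y. Opening from y = -45 (infeed mouth) to +45 mm. Guide rails 12 mm high, inner faces 110 mm apart, from y = -190 to the mouth and from the far side to y = +250 mm; lane floor level with the bench

How it is judged:
By the outcome, as a careful person would: the job done as asked, in the order asked, and still so for the second after the job is handed in, with the robot touching nothing.
It also fails if it takes over 43 s, if anything falls off the work surface, if the arm or the gripper's body presses on something with over 40 N, if the wrist force passes 120 N, or if a joint passes its speed limit or range.

## Working session

There is one attempt and no reset: what is moved stays moved. The work goes in short steps, Python scripts to look and compute and a tool call to move; the robot and the scene stay as the last step left them, time stands still between calls to the robot, and variables do not carry over. Pictures are saved under pics/ and viewed, at most 10 in all, crops included, and the job is handed in when it is done.

Besides the shell and the picture viewer there is one more tool, called after "Request:" as name(argument=value, ...) on one line, values as JSON. servo_tool: Moves the arm, as the interface text tells. Its arguments: {"type":"object","properties":{"targets":{"type":"string"},"newtons":{"type":"number"}},"required":["targets"]}

```bash
mkdir -p pics
cat > h.py <<'E'
import numpy as np, cv2
from plant import readout, read_camera, camera_model, job, spotter, manip
def pose(cam):
    m=camera_model(cam)
    if 'eye' in m: return np.array(m['orientation']).reshape(3,3),np.array(m['eye'])
    s=readout.state(); R=np.array(s['ee_rot']).reshape(3,3); M=np.array(m['mount'])
    return R@M[:3,:3], np.array(s['position'])+R@M[:3,3]
def K(cam):
    m=camera_model(cam); f=210/np.tan(np.radians(m['fovy']/2)); return m,f
def pix2plane(cam,u,v,z,P=None):
    m,f=K(cam); R,e=P or pose(cam)
    d=np.array([(u-m['cx'])/f,(v-m['cy'])/f]); x=d.copy()
    for _ in range(30): x=d/(1+m['k1']*(x@x))
    r=R@np.array([x[0],x[1],1]); return e+r*(z-e[2])/r[2]
def proj(cam,p,P=None):
    m,f=K(cam); R,e=P or pose(cam); c=R.T@(np.array(p)-e); x=c[:2]/c[2]; x=x*(1+m['k1']*(x@x))
    return x*f+[m['cx'],m['cy']]
def snap(cam,name):
    im=read_camera(cam); cv2.imwrite(f'pics/{name}.png',im[:,:,::-1]); return im
E
python3 - <<'E'
from h import *
np.set_printoptions(precision=4,suppress=True)
s=readout.state(); print(s['time_s'],np.array(s['ee_rot']),s['opening'])
for c in ['top','scene']:
    snap(c,c+'0'); R,e=pose(c); print(c,e,camera_model(c)['fovy'])
    for l in ['push_stick','carton','gate']:
        for b in spotter.boxes_of(c,l): print(l,b['conf'],R@np.array(b['at'])+e, proj(c,R@np.array(b['at'])+e))
E
```

```text
0.0 [[ 0.9677  0.2521 -0.0002]
 [ 0.2521 -0.9677  0.0012]
 [ 0.0001 -0.0012 -1.    ]] 0.9994387547102012
top [ 0.3768 -0.0803  0.982 ] 51.077075193529325
push_stick 0.92 [ 0.5748 -0.3172  0.015 ] [391.1632 179.4264]
carton 0.94 [0.4869 0.032  0.0383] [233.9073 217.3401]
gate 0.71 [0.5147 0.1256 0.1191] [182.4565 198.8767]
scene [0.4892 0.2113 0.9322] 45.58369132634649
push_stick 0.7 [ 0.5688 -0.3181  0.0114] [240.4237 116.8682]
carton 0.96 [0.4934 0.0255 0.0346] [279.5662 276.2426]
gate 0.64 [0.5177 0.144  0.1712] [263.9943 336.3128]
```

```bash
python3 -c "
import cv2;print(cv2.imread('pics/top0.png').shape)"
```

```text
(420, 560, 3)
```

View pics/top0.png

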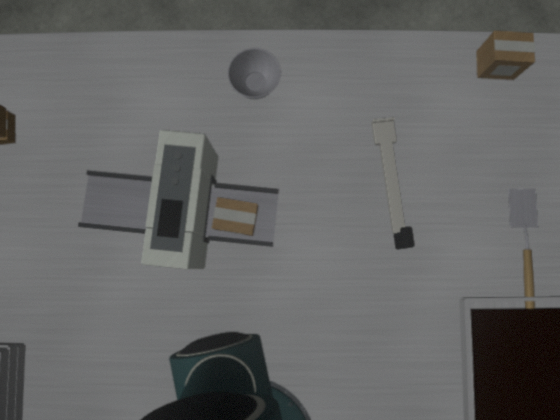

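View pics/scene0.png

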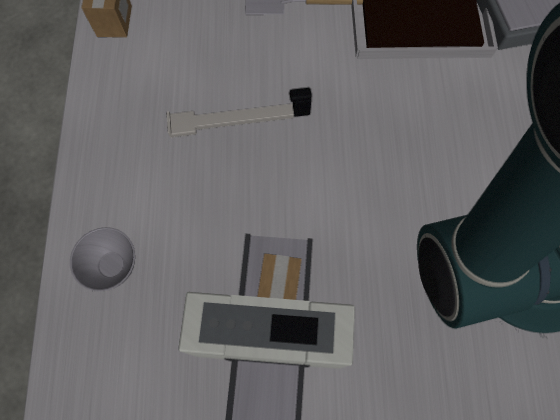

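The top view shows the stick (nose at about (384,130), handle (404,238)), the carton at (235,216) between the rails, and the gate at (180,200) with +y feed going left. I'll zoom in for precise corners.

Run:
```python
import cv2,numpy as np
a=cv2.imread('pics/top0.png')
z=lambda c:cv2.convertScaleAbs(cv2.resize(c,None,fx=4,fy=4,interpolation=cv2.INTER_CUBIC),alpha=1.3)
A=z(a[125:275,75:285]); print(A.shape); A=A[:600,:800]
cv2.imwrite('pics/c1.png',A)
cv2.imwrite('pics/c2.png',z(a[110:260,355:430]))
```

```text
(600, 840, 3)
```

View pics/c1.png

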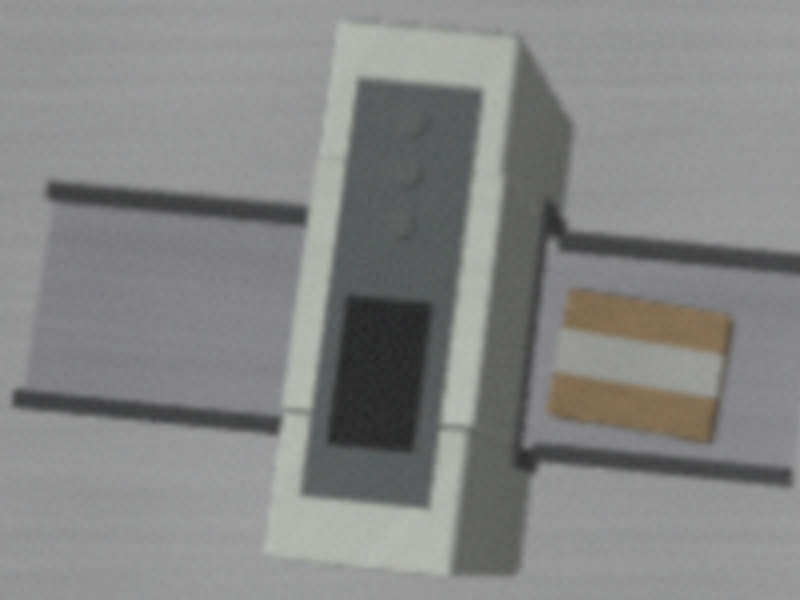

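View pics/c2.png

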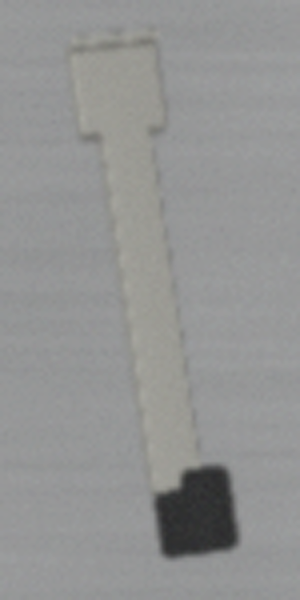

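Run:
```python
from h import *
from scipy.optimize import least_squares
np.set_printoptions(precision=4,suppress=True)
c1=lambda p:(75+(p[0]+.5)/4-.5,125+(p[1]+.5)/4-.5); c2=lambda p:(355+(p[0]+.5)/4-.5,110+(p[1]+.5)/4-.5)
def fit(x0,obj,pix,name):
    obj=np.array(obj,float)/1000
    def w(q):
        c,s=np.cos(q[2]),np.sin(q[2]); return [[q[0]+c*o[0]-s*o[1],q[1]+s*o[0]+c*o[1],o[2]] for o in obj]
    P=pose('top')
    f=lambda q:np.concatenate([proj('top',a,P)-b for a,b in zip(w(q),pix)])
    r=least_squares(f,x0,loss='soft_l1'); print(name,r.x[:2],np.degrees(r.x[2])); print(f(r.x).reshape(-1,2).round(1).tolist()); return r.x
for p,z in [((340,22),.17),((518,36),.17),((450,575),.17),((265,552),.17),((565,250),.012),((790,269),.012),((540,447),.012),((790,469),.012),((50,200),.012),((305,222),.012),((15,392),.012),((275,418),.012)]:
    print(p,pix2plane('top',*c1(p),z))
# gate: own +y -> left(world +y), own x -> world +x
fit([.5,.13,0],[[130,45,170],[130,-45,170],[-130,-45,170],[-130,45,170]],[c1(p) for p in [(340,22),(518,36),(450,575),(265,552)]],'gate')
fit([.49,.03,0],[[35,45,35],[35,-45,35],[-35,-45,35],[-35,45,35]],[c1(p) for p in [(570,289),(732,314),(712,442),(549,415)]],'carton')
fit([.42,-.34,0],[[280,25,24],[280,-25,24],[26,-12,76],[-18,-12,76],[-18,12,76],[26,12,76]],[c2(p) for p in [(71,40),(158,38),(228,467),(238,546),(165+3,557),(182,475)]],'stick')
```

```text
(340, 22) [0.6404 0.1617 0.17  ]
(518, 36) [0.6329 0.0757 0.17  ]
(450, 575) [0.3772 0.1013 0.17  ]
(265, 552) [0.3876 0.1876 0.17  ]
(565, 250) [0.5584 0.0766 0.012 ]
(790, 269) [ 0.5473 -0.0498  0.012 ]
(540, 447) [0.4477 0.0884 0.012 ]
(790, 469) [ 0.4354 -0.05    0.012 ]
(50, 200) [0.5883 0.3716 0.012 ]
(305, 222) [0.5749 0.2242 0.012 ]
(15, 392) [0.4785 0.3854 0.012 ]
(275, 418) [0.4639 0.2369 0.012 ]
gate [0.5098 0.1316] -5.858184591963463
[[-0.6, -1.7], [1.1, -0.9], [0.6, 0.7], [-1.2, 1.3]]
carton [0.4907 0.0305] -8.902358962128135
[[0.1, 0.1], [0.2, 0.1], [-0.0, -0.3], [-0.2, 0.1]]
stick [ 0.4354 -0.3313] 6.009303463344376
[[0.1, 0.0], [0.0, -1.6], [-0.6, 0.3], [-0.1, 1.6], [6.0, 0.1], [-0.5, -0.5]]
```

Request:
servo_tool(targets="1 0.0282 -0.0204 0 0;1 0.0282 -0.0204 0 0;1 0.0282 -0.0204 0 0;1 0.0282 -0.0204 0 0;1 0.0282 -0.0204 0 0", newtons=80)

```text
time_s: 0.82
position: [0.2816, -0.5176, 0.2137]
ee_rot: [[0.968, 0.252, 0.0], [0.252, -0.968, -0.0], [0.0, 0.0, -1.0]]
contact_force: [0.3, -0.2, 0.5]
opening: 1.0
grip_force: 0.0
```

Request:
servo_tool(targets="1 0.0282 -0.0204 0.01 0;1 0.0282 -0.0204 0.01 0;1 0.0282 -0.0204 0.01 0;1 0.0282 -0.0204 0.01 0;1 0.0282 -0.0204 0.01 0")

```text
time_s: 1.23
position: [0.3924, -0.3833, 0.1635]
ee_rot: [[0.968, 0.252, 0.0], [0.252, -0.968, -0.0], [0.0, 0.0, -1.0]]
contact_force: [1.4, -0.4, -0.3]
opening: 0.996
grip_force: 0.0
```

Request:
servo_tool(targets="1 0.0282 -0.0204 0.01 0;1 0.0282 -0.0204 0.01 0;1 0 0 0 0.075;1 0 0 0 0.075;1 0 0 0 0")

```text
time_s: 1.65
position: [0.4363, -0.3304, 0.1436]
ee_rot: [[0.995, 0.102, -0.0], [0.102, -0.995, 0.0], [-0.0, -0.0, -1.0]]
contact_force: [-0.3, -0.4, 0.5]
opening: 1.002
grip_force: 0.0
```

Run:
```python
from h import *
np.set_printoptions(precision=4,suppress=True)
P=pose('wrist'); s=readout.state(); im=snap('wrist','w1')
R=np.array(s['ee_rot']); print(s['position'],R)
c,sn=np.cos(np.radians(6)),np.sin(np.radians(6)); im=im[:,:,::-1].copy()
for o in [[.28,.025,.024],[.28,-.025,.024],[.026,-.012,.076],[-.018,-.012,.076],[-.018,.012,.076],[.026,.012,.076]]:
    p=proj('wrist',[.4354+c*o[0]-sn*o[1],-.3313+sn*o[0]+c*o[1],o[2]],P); print(p)
    cv2.circle(im,tuple(int(x) for x in p),3,(0,0,255),1)
cv2.imwrite('pics/w1m.png',im)
```

```text
[ 0.4363 -0.3304  0.1436] [[ 0.9948  0.1022 -0.0001]
 [ 0.1022 -0.9948  0.    ]
 [-0.0001 -0.     -1.    ]]
[ 249.3519 -181.0895]
[ 319.2566 -181.2573]
[301.1444 181.3753]
[300.3544 236.7179]
[269.7355 236.787 ]
[268.9329 181.4493]
```

View pics/w1m.png

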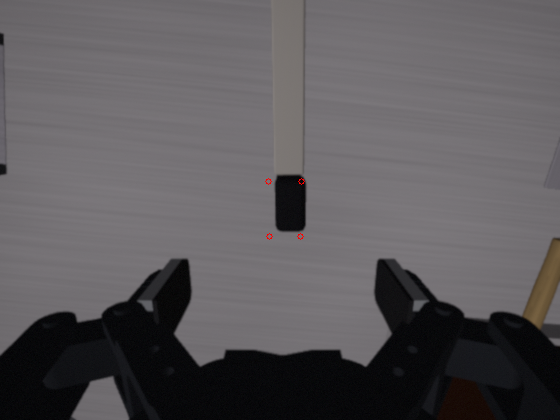

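The handle sits about 4 mm right of and above the prediction ((290,203) against (285,209)), so I'll correct for that, descend and grip.

Request:
servo_tool(targets="1 0.0033 0.005 0 0;1 0 0 0.026 0;1 0 0 0.026 0;1 0 0 0.026 0;1 0 0 0.0265 0")

```text
time_s: 2.12
position: [0.4397, -0.3364, 0.0384]
ee_rot: [[0.994, 0.106, 0.001], [0.106, -0.994, -0.001], [0.001, 0.001, -1.0]]
contact_force: [-0.1, 1.0, -0.3]
opening: 1.001
grip_force: 0.0
```

Request:
servo_tool(targets="0 0 0 0 0;0 0 0 0 0;0 0 0 0 0;0 0 0 0 0;0 0 0 0 0", newtons=80)

```text
time_s: 2.53
position: [0.4403, -0.3363, 0.041]
ee_rot: [[0.994, 0.105, 0.002], [0.105, -0.994, -0.002], [0.002, 0.002, -1.0]]
contact_force: [-0.1, -0.2, 0.1]
opening: 0.299
grip_force: 0.0
```

Request:
servo_tool(targets="0 0 0 0 0;0 0 0 0 0;0 0 0 0 0;0 0 0 0 0;0 0 0 0 0")

```text
time_s: 2.95
position: [0.4404, -0.3363, 0.0412]
ee_rot: [[0.994, 0.105, 0.002], [0.105, -0.994, -0.002], [0.002, 0.002, -1.0]]
contact_force: [-1.7, 1.1, 8.7]
opening: 0.261
grip_force: 79.4
```

Request:
servo_tool(targets="0 0 0 -0.02 0;0 0 0 -0.025 0;0 0 0 -0.015 -0.08;0 0 0 0 -0.11;0 0 0 0 -0.11")

```text
time_s: 3.37
position: [0.4403, -0.3362, 0.1015]
ee_rot: [[0.917, 0.399, 0.002], [0.399, -0.917, -0.002], [0.001, 0.003, -1.0]]
contact_force: [-0.6, -0.5, -1.8]
opening: 0.263
grip_force: 78.5
```

Request:
servo_tool(targets="0 0 0 0 -0.11;0 0 0 0 -0.11;0 0 0 0 -0.11;0 0 0 0 -0.11;0 0 0 0 -0.11")

```text
time_s: 3.78
position: [0.4398, -0.3358, 0.1001]
ee_rot: [[0.573, 0.819, 0.001], [0.819, -0.573, -0.001], [-0.0, 0.001, -1.0]]
contact_force: [-0.8, -0.1, -1.7]
opening: 0.261
grip_force: 78.6
```

Request:
servo_tool(targets="0 0 0 0 -0.11;0 0 0 0 -0.11;0 0 0 0 -0.11;0 0 0 0 -0.11;0 0 0 0 -0.078")

```text
time_s: 4.2
position: [0.4399, -0.3358, 0.1001]
ee_rot: [[0.092, 0.996, 0.001], [0.996, -0.092, -0.001], [-0.001, 0.001, -1.0]]
contact_force: [-0.4, 0.0, -1.5]
opening: 0.258
grip_force: 78.6
```

Request:
servo_tool(targets="0 0 0 0 0;0 0 0 0 0;0 0 0 0 0;0 0 0 0 0;0 0 0 0 0")

```text
time_s: 4.62
position: [0.4397, -0.3357, 0.0993]
ee_rot: [[0.099, 0.995, 0.0], [0.995, -0.099, -0.0], [-0.0, 0.0, -1.0]]
contact_force: [-0.8, -0.2, -1.1]
opening: 0.258
grip_force: 78.6
```

Run:
```python
from h import *
snap('top','t2'); a=cv2.imread('pics/t2.png')
cv2.imwrite('pics/t2c.png',cv2.convertScaleAbs(cv2.resize(a[125:275,200:400],None,fx=4,fy=4,interpolation=cv2.INTER_CUBIC),alpha=1.3))
```

```text
(no output)
```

View pics/t2c.png

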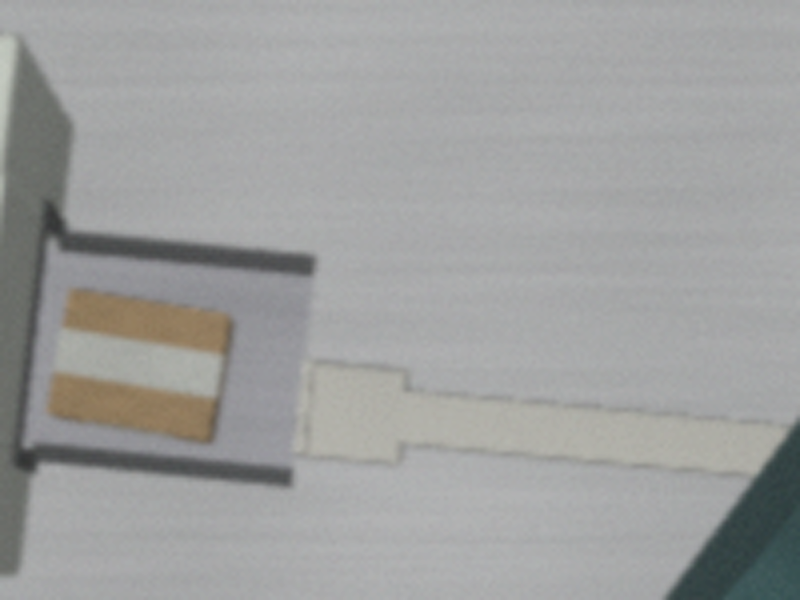

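The stick is parallel to the lane. The nose tip is at crop (305,410), below the lane centre line.

Run:
```python
from h import *
c=lambda p:(200+(p[0]+.5)/4-.5,125+(p[1]+.5)/4-.5)
P=pose('top'); g=np.array([.5095,.1316]); f=np.array([.0982,.9952]); l=np.array([.9952,-.0982])
for n,p,z in [('noseL',(306,362),.082),('noseR',(300,458),.082),('barU',(780,424),.074),('barL',(755,474),.074),('cU',(232,314),.035),('cD',(210,442),.035),('railU',(312,272),.012),('railD',(290,469),.012)]:
    q=pix2plane('top',*c(p),z,P); d=q[:2]-g; print(n,q,'along',d@f,'lat',d@l)
d=np.array([.4397,-.3357])-g; print('tcp',d@f,d@l)
```

```text
noseL [ 0.48631529 -0.0603419   0.082     ] along -0.19329732182691844 lat -0.004224732541315581
noseR [ 0.43678018 -0.05732398  0.082     ] along -0.1951582268997311 lat -0.053818428319992534
barU [ 0.4544204  -0.30646029  0.074     ] along -0.44136641669618953 lat -0.011797697199316545
barL [ 0.42849164 -0.29261813  0.074     ] along -0.4301369048612338 lat -0.0389613003073439
cU [ 0.51843371 -0.01895959  0.035     ] along -0.14895961461699297 lat 0.02367578340866772
cD [ 0.44861729 -0.00752841  0.035     ] along -0.14443928071477358 lat -0.046928064290705
railU [ 0.54555565 -0.06208514  0.012     ] along -0.18921478224644153 lat 0.05490246684582021
railD [ 0.43537933 -0.05002991  0.012     ] along -0.18803673351841602 lat -0.05592883641736228
tcp -0.47191131999999997 -0.023576099999999982
```

Request:
servo_tool(targets="0 0 0.009 0 0.016;0 0 0.009 0.01 0;0 0 0 0.018 0;0 0 0 0.018 0;0 0 0 0.01 0")

```text
time_s: 5.08
position: [0.4573, -0.337, 0.0406]
ee_rot: [[0.114, 0.994, -0.002], [0.994, -0.114, 0.001], [0.001, -0.002, -1.0]]
contact_force: [-1.1, 5.0, 31.7]
opening: 0.261
grip_force: 83.4
```

Request:
servo_tool(targets="0 0.008 0 0 0;0 0.01 0 0 0;0 0.01 0 0 0;0 0.007 0 0 0;0 0 0 0 0")

```text
time_s: 5.5
position: [0.4619, -0.3014, 0.0435]
ee_rot: [[0.113, 0.994, 0.0], [0.994, -0.113, 0.0], [0.0, 0.0, -1.0]]
contact_force: [0.4, 0.6, -1.1]
opening: 0.259
grip_force: 81.6
```

Run:
```python
from h import *
snap('top','t3'); a=cv2.imread('pics/t3.png')
cv2.imwrite('pics/t3c.png',cv2.convertScaleAbs(cv2.resize(a[125:275,200:400],None,fx=4,fy=4,interpolation=cv2.INTER_CUBIC),alpha=1.3))
s=readout.state();print(s['contact_force'],s['position'])
```

```text
[ 0.54585523 -0.40505526 -0.75948033] [ 0.4618894  -0.30203362  0.04351307]
```

View pics/t3c.png

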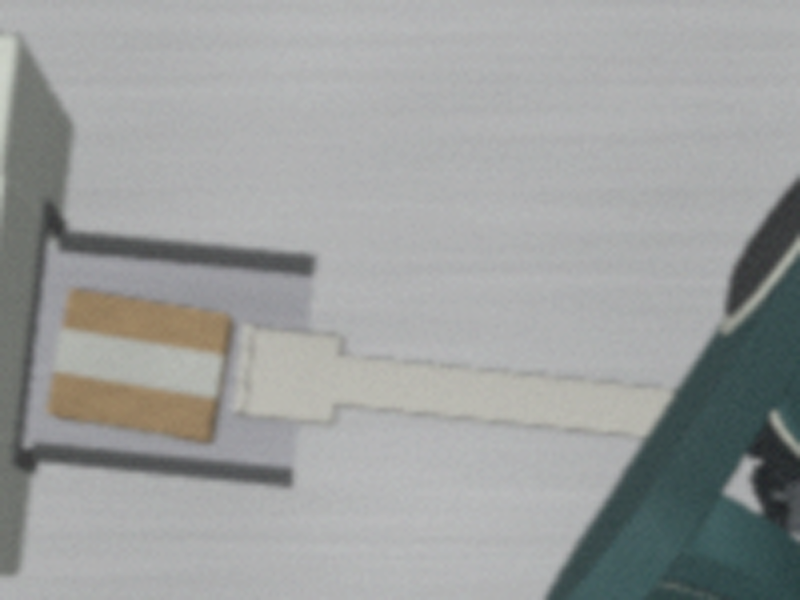

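The nose at (243,372) sits square behind the carton's rear at (221,378), with a gap of about 8 mm. Starting the push.

Request:
servo_tool(targets="0 0.004 0 0 0;0 0.006 0 0 0;0 0.008 0 0 0;0 0.010 0 0 0;0 0.012 0 0 0")

```text
time_s: 5.97
position: [0.4662, -0.2623, 0.0432]
ee_rot: [[0.114, 0.993, -0.0], [0.993, -0.114, -0.0], [-0.0, -0.0, -1.0]]
contact_force: [0.2, -1.2, -0.6]
opening: 0.265
grip_force: 81.6
```

Request:
servo_tool(targets="0 0.012 0 0 0;0 0.012 0 0 0;0 0.012 0 0 0;0 0.012 0 0 0;0 0.012 0 0 0")

```text
time_s: 6.38
position: [0.4731, -0.2021, 0.0432]
ee_rot: [[0.114, 0.994, 0.0], [0.994, -0.114, 0.0], [0.0, 0.0, -1.0]]
contact_force: [-0.3, -1.4, -1.5]
opening: 0.263
grip_force: 81.6
```

Request:
servo_tool(targets="0 0.012 0 0 0;0 0.012 0 0 0;0 0.012 0 0 0;0 0.012 0 0 0;0 0.012 0 0 0")

```text
time_s: 6.8
position: [0.4799, -0.1426, 0.0432]
ee_rot: [[0.114, 0.994, 0.0], [0.994, -0.114, -0.0], [0.0, 0.0, -1.0]]
contact_force: [-0.1, -1.4, -1.0]
opening: 0.26
grip_force: 81.6
```

Request:
servo_tool(targets="0 0.012 0 0 0;0 0.012 0 0 0;0 0.012 0 0 0;0 0.012 0 0 0;0 0.012 0 0 0")

```text
time_s: 7.22
position: [0.4867, -0.083, 0.0432]
ee_rot: [[0.114, 0.994, -0.0], [0.994, -0.114, -0.0], [-0.0, -0.0, -1.0]]
contact_force: [0.2, -0.8, -1.7]
opening: 0.259
grip_force: 81.6
```

Request:
servo_tool(targets="0 0.012 0 0 0;0 0.010 0 0 0;0 0.008 0 0 0;0 0.006 0 0 0;0 0.004 0 0 0")

```text
time_s: 7.63
position: [0.4912, -0.0437, 0.0432]
ee_rot: [[0.113, 0.994, -0.0], [0.994, -0.113, 0.0], [0.0, -0.0, -1.0]]
contact_force: [-0.2, -0.8, -0.9]
opening: 0.263
grip_force: 81.6
```

Run:
```python
from h import *
snap('top','t4'); a=cv2.imread('pics/t4.png')
cv2.imwrite('pics/t4c.png',cv2.convertScaleAbs(cv2.resize(a[125:275,75:275],None,fx=4,fy=4,interpolation=cv2.INTER_CUBIC),alpha=1.3))
```

```text
(no output)
```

View pics/t4c.png

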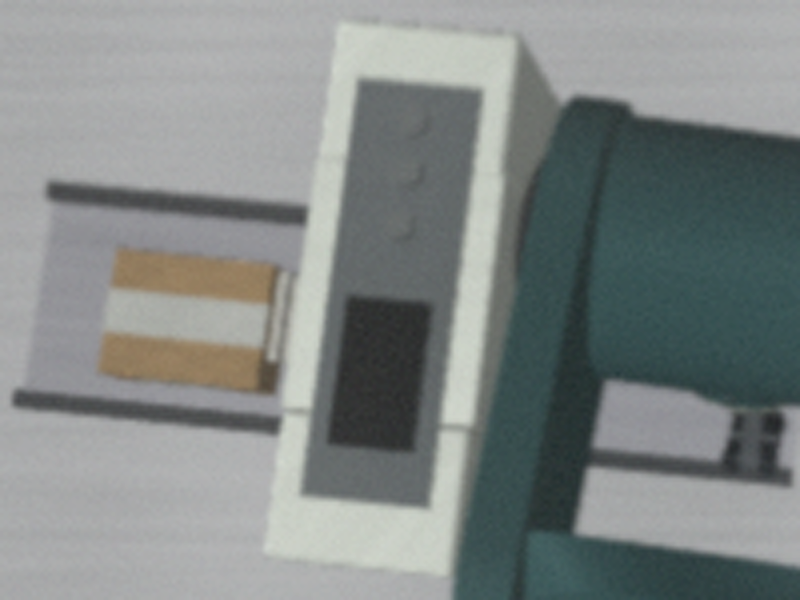

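The carton (at (190,320)) lies beyond the gate between the rails, about 60 mm clear. Withdrawing now.

Request:
servo_tool(targets="0 -0.010 0 0 0;0 -0.020 0 0 0;0 -0.025 0 0 0;0 -0.025 0 0 0;0 -0.025 0 0 0")

```text
time_s: 8.1
position: [0.4787, -0.1507, 0.0433]
ee_rot: [[0.114, 0.993, 0.0], [0.993, -0.114, -0.0], [-0.0, 0.0, -1.0]]
contact_force: [-0.4, 0.1, -1.7]
opening: 0.261
grip_force: 81.6
```

Request:
servo_tool(targets="0 -0.025 0 0 0;0 -0.025 0 0 0;0 -0.025 0 0 0;0 -0.025 0 0 0;0 -0.025 0 0 0")

```text
time_s: 8.52
position: [0.4641, -0.2752, 0.0432]
ee_rot: [[0.115, 0.993, 0.0], [0.993, -0.115, -0.0], [-0.0, 0.0, -1.0]]
contact_force: [-0.1, -0.3, -1.8]
opening: 0.257
grip_force: 81.6
```

Request:
servo_tool(targets="0 -0.025 0 0 0;0 -0.025 0 0 0;0 -0.025 0 0 0;0 -0.015 0 0 0;0 0 0 0 0")

```text
time_s: 8.93
position: [0.4538, -0.3653, 0.043]
ee_rot: [[0.116, 0.993, -0.0], [0.993, -0.116, -0.0], [-0.0, -0.0, -1.0]]
contact_force: [0.5, -0.2, -0.5]
opening: 0.255
grip_force: 81.6
```

Request:
servo_tool(targets="0 0 0 0.0005 0;0 0 0 0.0005 0;0 0 0 0.0005 0;0 0 0 0.0005 0;0 0 0 0 0")

```text
time_s: 9.35
position: [0.4549, -0.3618, 0.0412]
ee_rot: [[0.113, 0.994, 0.0], [0.994, -0.113, 0.0], [0.0, 0.0, -1.0]]
contact_force: [0.5, 0.0, -1.9]
opening: 0.264
grip_force: 81.6
```

Request:
servo_tool(targets="0 0 0 0.0005 0;0 0 0 0 0;0 0 0 0.0005 0;0 0 0 0 0;0 0 0 0 0")

```text
time_s: 9.77
position: [0.4548, -0.3623, 0.0402]
ee_rot: [[0.114, 0.994, 0.0], [0.994, -0.114, 0.0], [0.0, 0.0, -1.0]]
contact_force: [-0.4, 0.2, -0.6]
opening: 0.257
grip_force: 81.9
```

Request:
servo_tool(targets="0 0 0 0.0005 0;0 0 0 0 0;0 0 0 0 0;0 0 0 0 0;0 0 0 0 0")

```text
time_s: 10.18
position: [0.4549, -0.3624, 0.0402]
ee_rot: [[0.114, 0.994, 0.0], [0.994, -0.114, -0.0], [-0.0, 0.0, -1.0]]
contact_force: [-0.7, 2.1, 5.1]
opening: 0.257
grip_force: 82.3
```

In contact with the bench, so I'll release slowly, retreat upward and away, and look.

Request:
servo_tool(targets="0.3 0 0 0 0;0.4 0 0 0 0;0.6 0 0 0 0;0.8 0 0 0 0;1 0 0 0 0")

```text
time_s: 10.6
position: [0.4547, -0.3624, 0.0396]
ee_rot: [[0.114, 0.994, -0.0], [0.994, -0.114, 0.0], [0.0, -0.0, -1.0]]
contact_force: [-0.2, 0.7, 0.0]
opening: 0.815
grip_force: 0.0
```

Request:
servo_tool(targets="1 0 0 0 0;1 0 0 -0.01 0;1 0 0 -0.02 0;1 0 0 -0.03 0;1 0 0 -0.03 0")

```text
time_s: 11.02
position: [0.4544, -0.3621, 0.131]
ee_rot: [[0.114, 0.994, -0.001], [0.994, -0.114, 0.001], [0.001, -0.001, -1.0]]
contact_force: [1.0, -0.4, 0.1]
opening: 0.999
grip_force: 0.0
```

Request:
servo_tool(targets="1 0 0 -0.03 0;1 -0.03 0 -0.03 0;1 -0.03 0 -0.02 0;1 -0.03 0 0 0;1 -0.03 0 0 0")

```text
time_s: 11.43
position: [0.4412, -0.4827, 0.2122]
ee_rot: [[0.113, 0.994, 0.002], [0.994, -0.113, -0.003], [-0.002, 0.003, -1.0]]
contact_force: [0.3, -0.4, -0.8]
opening: 0.998
grip_force: 0.0
```

Request:
servo_tool(targets="1 -0.03 0 0 0;1 -0.03 0 0 0;1 -0.02 0 0 0;1 0 0 0 0;1 0 0 0 0")

```text
time_s: 11.85
position: [0.4317, -0.5612, 0.2092]
ee_rot: [[0.115, 0.993, -0.0], [0.993, -0.115, 0.001], [0.0, -0.0, -1.0]]
contact_force: [0.4, -0.9, -0.4]
opening: 1.002
grip_force: 0.0
```

Run:
```python
from h import *
snap('top','t5'); s=readout.state(); print(s['contact_force'],s['position'],s['time_s'])
R,e=pose('top')
for l in ['push_stick','carton']:
    for b in spotter.boxes_of('top',l)[:2]: print(l,b['conf'],R@np.array(b['at'])+e)
```

```text
[ 0.26604407  0.57067356 -0.40258475] [ 0.43198479 -0.56045526  0.20943528] 11.9
push_stick 0.77 [ 0.46784406 -0.2194184   0.01260198]
carton 0.58 [0.51410157 0.27970977 0.03639228]
```

View pics/t5.png

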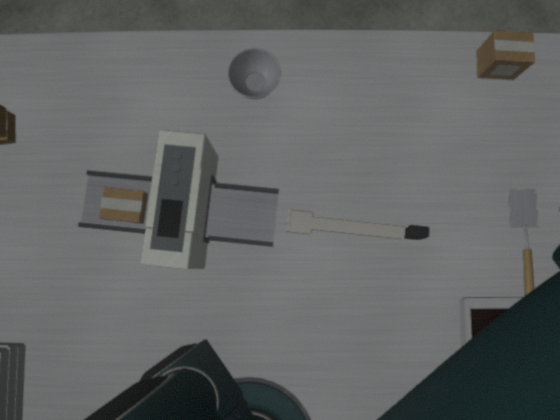

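The carton at (122,204) lies beyond the gate between the rails. The stick lies flat and upright in front of the infeed, from (288,220) to (428,232), and the arm is clear.

```bash
python3 -c "
from plant import job; print(job.job_done())"
```

```text
the job is handed in; nothing more can be done
None
```

The carton was pushed through the gate and lies about 60 mm clear of it between the far rails; the stick was drawn back, set down flat and upright in front of the infeed and released, and the job was handed in at about 12 s.

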